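Hook, pivot and snap the battery cover onto the temperature logger

TASK

Close the open battery bay of the grey temperature logger with its loose cover: with the cover tilted lip down, slide its lip under the hood at the far side of the bay and press the springy seal behind it well in without crushing it; only then, keeping it pushed in, pivot the cover down until it snaps flat under the catch, and let go. Do it gently, without forcing the parts, and leave the other things standing where they are.

Things in the scene. Friction and masses are not known exactly. Their poses are not given: they have to be found in the camera images.
- logger: Low grey plastic housing 215 x 150 x 30 mm, fixed to the worktop; origin at the centre of its underside, z up, x towards the hooded slot side, away from the robot. Small dark display and three white keys on top near its -x end. Screwed on its top: a grey frame 122 x 105 mm, the battery bay, with four cells, that does not move in use.
- bay (a point): NOMINAL middle of the bay frame, on the housing's top: (10, 0, 30) mm on the logger, axes as the logger's. The real frame stands up to 10 mm from it, either way along x (slotted holes; not in y or yaw): feel for it. Frame mm below: offsets from the REAL middle. Ledge carrying the cover: z = 14, round the cell pit, and x = 20 to 64 at the slot end. Guide walls at y = +-42.5, up to z = 19.
- slot (a point): NOMINAL mouth of the slot on the ledge, at frame (47, 0, 14) mm, off by the same 10 mm at most. The hood begins there; its underside is 8 mm above the ledge, its top 13 mm. Under it the springy rubber seal's face stands at frame x = 50; the lip pushes it in to about 53.5 while pivoting, and crushes it past 56.
- rear (a point): NOMINAL foot of the rear wall, at frame (-50, 0, 14) mm, off by the same 10 mm at most. The wall is only 5 mm above the ledge; in its middle the black catch, 30 mm wide, overhangs the bay to frame x = -44: flat underside 9.5 mm above the ledge, steep slope above it, top about 22 mm above the ledge.
- cover: Loose grey plastic battery cover, 0.08 to 0.17 kg: plate 88 (x) x 80 (y) x 8 mm; origin at the centre of its underside, z up, x towards the lip, a tongue 50 mm wide and 4 mm thick, level with the underside, from x = 44 to 58 mm. Goes in lip low, tilted 0.3 to 0.38 rad. Home: flat on the ledge, lip under the hood, rear edge against the rear wall under the catch (origin at frame x = -6, z = 14).
- lip_tip (a point): Middle of the lip's lower front edge, on the cover at (58, 0, 0) mm; axes as the cover's.
- rib_top (a point): Middle of the top of the cover's grip rib, on the cover at (-8, 0, 35) mm; axes as the cover's. The rib is 12 mm thick (x), 44 mm long (y) and rises 27 mm from the plate.
- seal (a joint): How far the springy seal at the back of the slot is pushed in: 0 out; 2.4 N starts it, 1.2 N more for each mm. 0.002 m with the cover home. Before and while pivoting hold it in by 0.003 to 0.0045 (6 to 8 N): with less than 0.002 the rear edge lands on the rear wall; past 0.006 m (9.6 N) the seal is crushed and spoilt.
- catch (a joint): How far the sprung catch is pushed back, away from the bay: 0 at rest, up to 0.009 m; 1.5 N to start, rising 0.3 N a mm. The plate's rear edge pushes it back by its slope when pressed down; then it springs out over the plate. The press takes roughly 5 to 15 N on the rib.
- probe: Cream hand thermometer, 165 x 52 x 22 mm, loose bystander; origin at the centre of its underside.
- steel_tumbler: Brushed steel tumbler, 70 mm across, 120 mm high, loose bystander; origin at the centre of its underside.
- timer: Round kitchen timer, 64 mm across, 36 mm high, loose bystander; origin at the centre of its underside.
- knife_case: Long black case, 52 x 170 x 41 mm, loose bystander; origin at the centre of its underside.
- bowl: Dark bowl, 154 mm across, 53 mm high, loose bystander; origin at the centre of its underside.

How it is judged (in metres and radians):
On the way:
1. the cover, still well tilted, has its lip in the slot and holds the seal pushed in (value of joint seal above 0.002 m and angle between cover's own z axis and vertical above 0.22 rad and contact force between cover and logger above 1 N), for 0.2 s.
At the end, for the whole second after the job is handed in: the cover lies at rest and flat (within 0.04 rad) on the bay's ledge, its underside 41.5 to 46.5 mm over the worktop, lip under the hood (lip tip 48 to 78 mm along the logger's x), the catch sprung out over it (joint under 2 mm), pushed back by the seal (joint under 4 mm), and released (angle between cover's own z axis and vertical below 0.04 rad and z of cover in the frame of logger between 0.0415 and 0.0465 m and x of lip_tip in the frame of logger between 0.048 and 0.078 m and value of joint catch below 0.002 m and value of joint seal below 0.004 m and linear speed of cover below 0.02 m/s); the robot touches nothing.
It fails at once if the seal is crushed: pushed in by more than 6 mm (value of joint seal above 0.006 m).
It fails at once if the cover is forced against the logger with more than 45 N (contact force between cover and logger above 45 N).
It fails at once if the robot presses on the logger itself with more than 45 N (contact force between the arm and logger above 45 N).
It fails at once if a bystander is moved by more than 30 mm (distance of any of probe, steel_tumbler, timer, knife_case, bowl from where it was at the start of the episode above 0.03 m).
It also fails if it takes over 59 s, if anything falls off the work surface, if the arm or the gripper's body presses on something with over 40 N, if the wrist force passes 120 N, or if a joint passes its speed limit or range.

ROBOT

A 6-joint arm with a two-finger parallel gripper is mounted at the origin on a cart in front of the work surface, level with it; the furniture and walls round the work are solid. World frame = base frame: x ahead of the robot, y to its left, z up, the work surface at z = 0. Lengths are in m, angles in degrees, forces in N, time in s.
With the tool pointing down it reaches from about 0.375 to 0.9 m from the base axis. Payload 3.1 kg.
Tool frame: the origin (TCP) lies on the mounting face of the last link; the fingertips stand 182 mm ahead of it and the grasp point (between the pads) lies 164 mm ahead of it; z points along the fingers, y is the line along which they close (so a half turn about z gives the same grasp; the last joint's range is limited). The gripper opens to 87 mm and grips with 3 to 60 N. Pads are 19 mm wide; open, the fingers measure 117 mm over their backs; the gripper's body (75 mm by 190 mm) begins 51 mm behind the grasp point.
Start: joints at [-78.868, 30.224, 82.088, -0, 67.689, -10.227], TCP at [0.228, -0.582, 0.405] pointing down, gripper open.
Joint ranges: [-176.69, 176.69], [-43.24, 126.21], [12.49, 139.97], [-82, 262], [0, 151.66], [-163.58, 163.58]. Speed limits (degrees/s): [159.86, 159.86, 180, 180, 180, 180].

INTERFACE

Orientations are given as [roll, pitch, yaw] about the fixed x, y, z axes, in that order (R = Rz(yaw) Ry(pitch) Rx(roll)).
In Python, from workcell import get_state, imaging, robot gives the robot as it stands.
- The arm moves only by the tool send_rows, never from a script. Its argument "increments" is a list of rows, each a list of 6 numbers: the shift along the tool's x, y, z each as a share of 250 mm, from -1 to 1, then the turn, a rotation vector about the tool's x, y, z each as a share of pi/2 rad, from -1 to 1. In form: [[tx, ty, tz, ax, ay, az], ...]. A call has 1 to 8 rows; each row shifts and turns the commanded pose from where the row before left it, along the tool's axes as they then stand; what a row does not reach is not made up. A row lasts 1/8 s, in which the tool goes at most 62.5 mm and 10.7 degrees, less where a joint would pass 70% of its speed; a pose out of reach is approached as far as the arm can. A call with a number of a shift or a turn outside -1 to 1 is refused whole. A call with a gripper value outside its range is refused whole. "claw" is the opening, from 0 (shut) to 1 (fully open), set as the call begins (left out, the last holds). The fingers move at their own pace and stop on an object; the grip force is fixed at half the most. Time passes only in rows, so rows that do not move let the fingers close. It gives the time, the measured TCP pose, the force, the opening and the grip force at its end, in the units of the state.
- get_state(): the state, without advancing time (a new reading comes with each control period).
- imaging.snapshot(name): name is "scene" or "top" or "wrist"; returns a dict with "image" (384x512x3 uint8, blue, green, red), "fx", "fy", "cx", "cy" (pixels), "rvec" (rotation vector, rad) and "tvec" (3), from world to camera coordinates, as OpenCV has them. Camera axes: x right, y down, z forward; pixel columns grow to the right and rows downward; lengths in m; the calibration is good to about 2 mm. A picture is of the moment at which its call begins. There is no depth.
- robot.sign_off(): hands the job in; it is judged then, once.
The state is a dict: "t": time; "joint_pos": joint angles; "joint_vel": joint speeds; "joint_torque": joint torques, N m; "position": TCP position; "eef_rot": TCP orientation; "force": force on the tool from outside, world axes, zero at the start; "moment": the same for the moment, N m; "grip_width": finger opening in m; "grasp_force": force on a finger pad.
Only numpy, scipy, OpenCV 4.12 (cv2) and the standard library are available. Lean on these libraries where they do the work, as an engineer would, in place of code of your own. Each camera call takes 0.05 s, during which the arm holds its last target. There are 200 camera calls.

## Working session

There is one attempt and no reset: what is moved stays moved. The work goes in short steps, Python scripts to look and compute and a tool call to move; the robot and the scene stay as the last step left them, time stands still between calls to the robot, and variables do not carry over. Pictures are saved under pics/ and viewed, at most 10 in all, crops included, and the job is handed in when it is done.

Besides the shell and the picture viewer there is one more tool, called as name(argument=value, ...) on one line, values as JSON. send_rows: Moves the arm, as the interface text tells. Shift numbers are shares of 250 mm and turn numbers shares of pi/2 rad, none past 1 either way. Its arguments: {"type":"object","properties":{"increments":{"type":"array","items":{"type":"array","items":{"type":"number"}}},"claw":{"type":"number"}},"required":["increments"]}

```bash
mkdir -p pics; ls; cat > h.py <<'E'
import numpy as np, cv2, sys
from workcell import get_state, imaging, robot
from scipy.spatial.transform import Rotation as R
def ray(s,px):
    K=np.array([[s['fx'],0,s['cx']],[0,s['fy'],s['cy']],[0,0,1]])
    r=R.from_rotvec(np.ravel(s['rvec'])).as_matrix();t=np.ravel(s['tvec'])
    d=r.T@np.linalg.inv(K)@np.array([px[0],px[1],1.]);return -r.T@t,d
def onz(s,px,z):
    c,d=ray(s,px);return c+d*(z-c[2])/d[2]
def tri(s1,p1,s2,p2):
    c1,d1=ray(s1,p1);c2,d2=ray(s2,p2)
    a=np.linalg.lstsq(np.c_[d1,-d2],c2-c1,rcond=None)[0]
    A=c1+a[0]*d1;B=c2+a[1]*d2;return (A+B)/2,np.linalg.norm(A-B)
def proj(s,P):
    r=R.from_rotvec(np.ravel(s['rvec'])).as_matrix();q=r@np.array(P)+np.ravel(s['tvec'])
    return s['fx']*q[0]/q[2]+s['cx'],s['fy']*q[1]/q[2]+s['cy']
E
python3 - <<'E'
from h import *
import pickle
S={n:imaging.snapshot(n) for n in("scene","top","wrist")}
pickle.dump(S,open('s0.pkl','wb'))
for n,s in S.items(): print(n,s['fx'],s['cx'],s['cy'],ray(s,(s['cx'],s['cy'])))
cv2.imwrite('pics/scene0.png',cv2.resize(S['scene']['image'],(800,600)));cv2.imwrite('pics/top0.png',cv2.resize(S['top']['image'],(800,600)))
print(get_state())
E
```

```text
pics
scene 494.83964038850525 246.32357797254065 196.0386703870769 (array([-0.48774326,  0.65147147,  0.86986917]), array([ 0.70121255, -0.47632129, -0.53048938]))
top 408.31680183814564 253.65631999960772 196.18095397333954 (array([ 0.45313389, -0.09372216,  1.10004031]), array([ 0.14047883,  0.01536343, -0.98996448]))
wrist 319.5919206057693 254.33832009276847 195.36454429388164 (array([ 0.30545633, -0.5515388 ,  0.38426575]), array([-0.27711032, -0.10673981, -0.95489082]))
{'t': 0.15, 'joint_pos': array([-7.88683099e+01,  3.02667107e+01,  8.21373875e+01,  7.52987755e-04,
        6.76895388e+01, -1.02259789e+01]), 'joint_vel': array([-0.11661929, -0.23240103, -0.24608868, -0.04148272,  0.0074387 ,
        0.00162575]), 'joint_torque': array([ 4.16325638e-04, -4.40430379e+01, -1.76841688e+01,  6.33429992e-02,
        5.52543718e-02, -9.00798318e-05]), 'position': array([ 0.22761163, -0.58181459,  0.40400826]), 'eef_rot': array([-1.79907974e+02, -1.73085521e-02,  2.13573687e+01]), 'force': array([-0.5590567 , -0.01563053,  0.06477366]), 'moment': array([ 0.00807942,  0.02025632, -0.05846191]), 'grasp_force': 0.0, 'grip_width': 0.0870187412078106}
```

View pics/scene0.png

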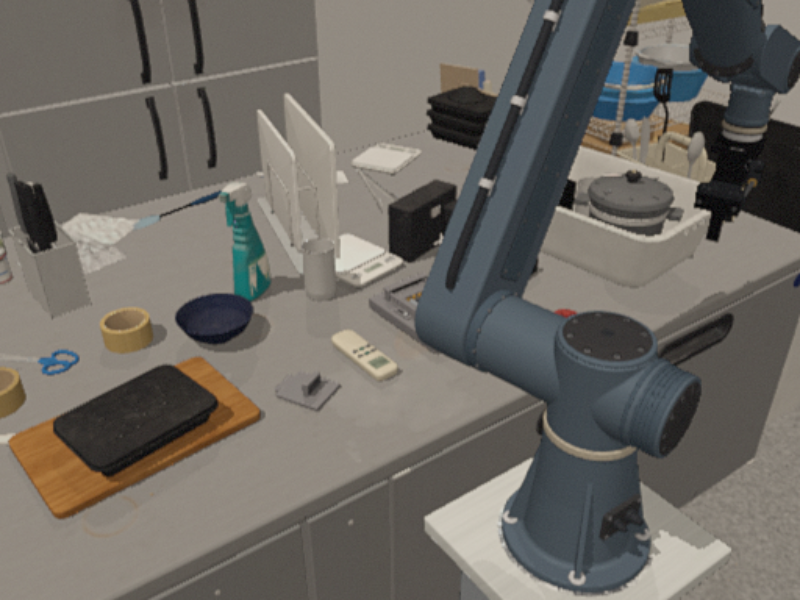

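View pics/top0.png

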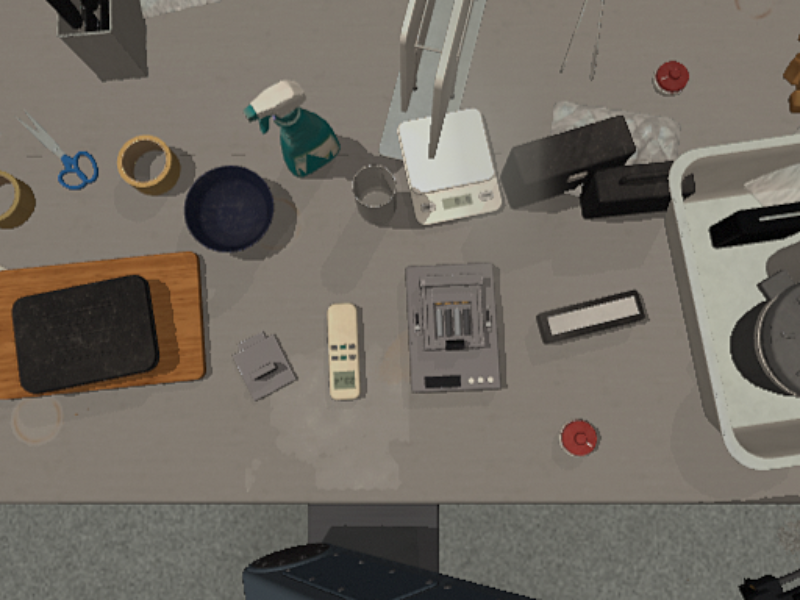

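The overview shows the cover at about (265,365) and the logger at (455,328) in the top picture, with the hood on the +x side (up). The probe lies between them. Next I zoom in to get corners.

```bash
python3 - <<'E'
from h import *
import pickle
S=pickle.load(open('s0.pkl','rb'))
t=S['top']['image'];c=S['scene']['image']
def crop(im,x,y,w,h,W,H): return cv2.resize(im[y:y+h,x:x+w],(W,H),interpolation=cv2.INTER_CUBIC)
a=crop(t,140,200,60,60,400,400); b=crop(t,250,160,80,100,400,500)
d=crop(c,165,225,60,45,400,300)
im=np.zeros((600,800,3),np.uint8); im[:300,:400]=d; im[300:600,:400]=crop(t,140,205,60,45,400,300); im[:500,400:]=b
cv2.imwrite('pics/z.png',im)
E
```

```text
(no output)
```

View pics/z.png

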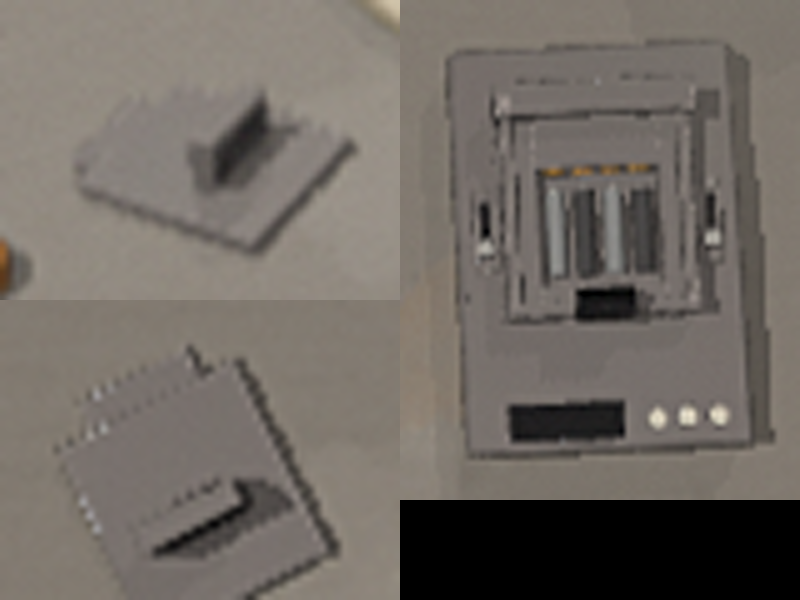

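```bash
python3 - <<'E'
from h import *
import pickle
S=pickle.load(open('s0.pkl','rb'));T=S['top'];C=S['scene']
off=.5*(1-1)
L=lambda p:(250+(p[0]+.5)/5-.5,160+(p[1]+.5)/5-.5)
K=lambda p:(140+(p[0]+.5)/6.667-.5,205+(p[1]+.5)/6.667-.5)
D=lambda p:(165+(p[0]+.5)/6.667-.5,225+(p[1]+.5)/6.667-.5)
for n,p in dict(tl=(48,48),tr=(330,42),bl=(68,455),br=(352,447)).items(): print(n,onz(T,L(p),.03))
for n,p in dict(hl=(100,117),hr=(293,112)).items(): print('hood front',n,onz(T,L(p),.057))
print('catch',onz(T,L((205,303)),.062),[onz(T,L(p),.066)for p in((175,290),(235,288))])
cc=[onz(T,K(p),.008) for p in((60,450-300),(238,62),(335,250))]
for p in cc: print('cov',p)
print(np.linalg.norm(cc[0]-cc[1]),np.linalg.norm(cc[2]-cc[1]))
print('rib top ends',[onz(T,K(p),.035) for p in((145,237),(243,193))])
# height of rib top : right-end back corner
print(tri(T,K((240,182)),C,D((265,92))),tri(T,K((335,250)),C,D((255,245))),tri(T,K((335,250)),C,D((350,148))))
E
```

```text
tl [ 0.67772236 -0.09205307  0.03      ]
tr [ 0.68023038 -0.24245992  0.03      ]
bl [ 0.46213084 -0.10166077  0.03      ]
br [ 0.4659718  -0.24892178  0.03      ]
hood front hl [ 0.6354702  -0.11890323  0.057     ]
hood front hr [ 0.63764967 -0.21875404  0.057     ]
catch [ 0.53836901 -0.17147081  0.062     ] [array([ 0.54469101, -0.1560691 ,  0.066     ]), array([ 0.54561321, -0.18647322,  0.066     ])]
cov [0.52547042 0.20542016 0.008     ]
cov [0.5608     0.13444046 0.008     ]
cov [0.48520812 0.09362121 0.008     ]
0.07928616775787586 0.08590892836030198
rib top ends [array([0.48962536, 0.1635055 , 0.035     ]), array([0.50666876, 0.12553275, 0.035     ])]
(array([0.50887805, 0.12445949, 0.03084295]), np.float64(0.007777585114951222)) (array([ 0.49669582,  0.11797305, -0.05063193]), np.float64(0.03419857993070821)) (array([0.48515585, 0.09438575, 0.00162357]), np.float64(0.000804826724759962))
```

```bash
cat >> h.py <<'E'
def rows(p,rpy,n,start=None):
    s=start or get_state(); p0=np.array(s['position']);R0=R.from_euler('xyz',s['eef_rot'],degrees=True)
    R1=R.from_euler('xyz',rpy,degrees=True); rv=(R0.inv()*R1).as_rotvec()
    out=[];Rc=R0
    for i in range(n):
        d=Rc.inv().apply((np.array(p)-p0)/n)/.25
        out.append(list(map(float,np.r_[d,rv/n/(np.pi/2)].round(3)))); Rc=Rc*R.from_rotvec(rv/n)
    for i in range(0,n,8): print(out[i:i+8])
E
python3 -c "
from h import *
rows([.498,.145,.34],[180,0,117.2],15)"
```

```text
[[0.138, -0.154, 0.017, -0.0, -0.0, -0.071], [0.154, -0.138, 0.017, -0.0, -0.0, -0.071], [0.168, -0.12, 0.017, -0.0, -0.0, -0.071], [0.181, -0.1, 0.017, -0.0, -0.0, -0.071], [0.191, -0.08, 0.017, -0.0, -0.0, -0.071], [0.198, -0.058, 0.017, -0.0, -0.0, -0.071], [0.204, -0.036, 0.017, -0.0, -0.0, -0.071], [0.206, -0.013, 0.017, -0.0, -0.0, -0.071]]
[[0.207, 0.01, 0.017, -0.0, -0.0, -0.071], [0.204, 0.033, 0.017, -0.0, -0.0, -0.071], [0.199, 0.056, 0.017, -0.0, -0.0, -0.071], [0.192, 0.078, 0.017, -0.0, -0.0, -0.071], [0.182, 0.098, 0.017, -0.0, -0.0, -0.071], [0.17, 0.118, 0.017, -0.0, -0.0, -0.071], [0.156, 0.136, 0.017, -0.0, -0.0, -0.071]]
```

send_rows(increments=[[0.138, -0.154, 0.017, 0, 0, -0.071], [0.154, -0.138, 0.017, 0, 0, -0.071], [0.168, -0.12, 0.017, 0, 0, -0.071], [0.181, -0.1, 0.017, 0, 0, -0.071], [0.191, -0.08, 0.017, 0, 0, -0.071], [0.198, -0.058, 0.017, 0, 0, -0.071], [0.204, -0.036, 0.017, 0, 0, -0.071], [0.206, -0.013, 0.017, 0, 0, -0.071]], claw=1)

```text
t: 1.15
position: [0.372, -0.193, 0.3707]
eef_rot: [180.0, 0.0, 72.7]
force: [1.0, -1.0, 0.6]
grip_width: 0.0869
grasp_force: 0.0
```

send_rows(increments=[[0.207, 0.01, 0.017, 0, 0, -0.071], [0.204, 0.033, 0.017, 0, 0, -0.071], [0.199, 0.056, 0.017, 0, 0, -0.071], [0.192, 0.078, 0.017, 0, 0, -0.071], [0.182, 0.098, 0.017, 0, 0, -0.071], [0.17, 0.118, 0.017, 0, 0, -0.071], [0.156, 0.136, 0.017, 0, 0, -0.071], [0, 0, 0, 0, 0, 0]])

```text
t: 2.15
position: [0.4982, 0.1479, 0.3406]
eef_rot: [179.9, 0.0, 117.5]
force: [-0.0, -0.5, 0.7]
grip_width: 0.0874
grasp_force: 0.0
```

```bash
python3 - <<'E'
from h import *
import pickle
w=imaging.snapshot('wrist');pickle.dump((w,get_state()),open('w1.pkl','wb'))
s=get_state();print(s['position'],s['eef_rot'],s['force'])
cv2.imwrite('pics/w1.png',cv2.resize(w['image'],(800,600)))
E
```

```text
[0.49748103 0.14639041 0.34055143] [-1.79953825e+02 -2.24933067e-03  1.17374663e+02] [-0.32152264 -1.05123819 -0.76031688]
```

View pics/w1.png

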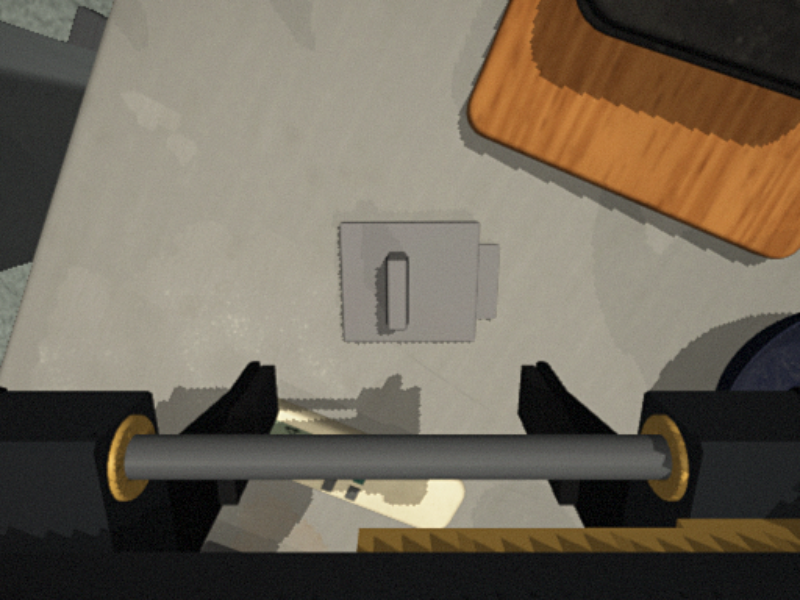

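The wrist view shows the cover with its rib top at (388–408, 258–330) and its plate at (341–478, 222–341). It is well aligned with the tool.

```bash
python3 - <<'E'
from h import *
import pickle
w,_=pickle.load(open('w1.pkl','rb'));T=pickle.load(open('s0.pkl','rb'))['top']
f=lambda p:((p[0]+.5)*.64-.5,(p[1]+.5)*.64-.5)
P=[onz(w,f(p),.008) for p in((478,222),(474,341),(341,222),(344,341))]
for p in P:print(p)
c=sum(P)/4;print('c',c)
a=P[0]+P[1]-P[2]-P[3];print(np.degrees(np.arctan2(a[1],a[0])), np.linalg.norm(P[0]-P[2]),np.linalg.norm(P[0]-P[1]))
r=[onz(w,f(p),.035) for p in((398,258),(398,330))];print('rib',r,sum(r)/2);d=r[0]-r[1];print(np.degrees(np.arctan2(-d[0],d[1])),np.linalg.norm(d))
# rib height by triangulating rib mid with top view
K=lambda p:(140+(p[0]+.5)/6.667-.5,205+(p[1]+.5)/6.667-.5)
print(tri(w,f((398,294)),T,K((194,217))),tri(w,f((478,222)),T,K((60,150))),tri(w,f((341,341)),T,K((335,250))))
E
```

```text
[0.52643793 0.20622385 0.008     ]
[0.56420735 0.13617544 0.008     ]
[0.45060833 0.16673315 0.008     ]
[0.48676319 0.09588268 0.008     ]
c [0.5070042  0.15125378 0.008     ]
27.49829176073125 0.08549646287495695 0.07958208983869464
rib [array([0.49003395, 0.16791008, 0.035     ]), array([0.51066364, 0.12833597, 0.035     ])] [0.50034879 0.14812302 0.035     ]
27.5326947529808 0.04462840140651317
(array([0.49935922, 0.14646805, 0.02788657]), np.float64(0.0034694860535604537)) (array([0.52607878, 0.20594726, 0.00703644]), np.float64(0.0011915212861727707)) (array([0.48521386, 0.0940164 , 0.00566493]), np.float64(0.00012601166737218706))
```

send_rows(increments=[[0, 0.013, 0.15, 0, 0, 0], [0, 0, 0.15, 0, 0, 0], [0, 0, 0.13, 0, 0, 0], [0, 0, 0.1, 0, 0, 0], [0, 0, 0.055, 0, 0, 0], [0, 0, 0, 0, 0, 0]])

```text
t: 2.95
position: [0.5002, 0.1457, 0.1943]
eef_rot: [-179.9, -0.0, 117.1]
force: [-0.1, 0.6, 0.2]
grip_width: 0.0867
grasp_force: 0.0
```

send_rows(increments=[[0, 0, 0, 0, 0, 0], [0, 0, 0, 0, 0, 0], [0, 0, 0, 0, 0, 0], [0, 0, 0, 0, 0, 0], [0, 0, 0, 0, 0, 0], [0, 0, 0, 0, 0, 0]], claw=0)

```text
t: 3.7
position: [0.5004, 0.1466, 0.1947]
eef_rot: [-180.0, -0.0, 117.2]
force: [-0.5, 1.0, 0.1]
grip_width: 0.0352
grasp_force: 0.0
```

send_rows(increments=[[0, 0, 0, 0, 0, 0], [0, 0, 0, 0, 0, 0], [0, 0, 0, 0, 0, 0], [0, 0, 0, 0, 0, 0], [0, 0, 0, 0, 0, 0], [0, 0, 0, 0, 0, 0]])

```text
t: 4.45
position: [0.5004, 0.1465, 0.1947]
eef_rot: [-180.0, -0.0, 117.2]
force: [-0.1, 0.3, -0.2]
grip_width: 0.0117
grasp_force: 30.0
```

```bash
python3 -c "
from h import *
s=get_state();s['position']=np.array([.5004,.1465,.3747])
rows([.555,-.30,.375],[180,0,91.9],13,s)"
```

```text
[[-0.13, -0.048, -0.0, -0.0, -0.0, 0.022], [-0.131, -0.043, -0.0, -0.0, -0.0, 0.022], [-0.133, -0.039, -0.0, -0.0, -0.0, 0.022], [-0.134, -0.034, -0.0, -0.0, -0.0, 0.022], [-0.135, -0.03, -0.0, -0.0, -0.0, 0.022], [-0.136, -0.025, -0.0, -0.0, -0.0, 0.022], [-0.137, -0.021, -0.0, -0.0, -0.0, 0.022], [-0.137, -0.016, -0.0, -0.0, -0.0, 0.022]]
[[-0.138, -0.011, -0.0, -0.0, -0.0, 0.022], [-0.138, -0.007, -0.0, -0.0, -0.0, 0.022], [-0.138, -0.002, -0.0, -0.0, -0.0, 0.022], [-0.138, 0.003, -0.0, -0.0, -0.0, 0.022], [-0.138, 0.008, -0.0, -0.0, -0.0, 0.022]]
```

send_rows(increments=[[0, 0, -0.02, 0, 0, 0], [0, 0, -0.06, 0, 0, 0], [0, 0, -0.12, 0, 0, 0], [0, 0, -0.15, 0, 0, 0], [0, 0, -0.15, 0, 0, 0], [0, 0, -0.12, 0, 0, 0], [0, 0, -0.07, 0, 0, 0], [0, 0, -0.03, 0, 0, 0]])

```text
t: 5.45
position: [0.5003, 0.1466, 0.3768]
eef_rot: [179.8, 0.1, 117.2]
force: [-0.3, 0.8, -1.1]
grip_width: 0.012
grasp_force: 30.0
```

send_rows(increments=[[-0.13, -0.048, 0, 0, 0, 0.022], [-0.131, -0.043, 0, 0, 0, 0.022], [-0.133, -0.039, 0, 0, 0, 0.022], [-0.134, -0.034, 0, 0, 0, 0.022], [-0.135, -0.03, 0, 0, 0, 0.022], [-0.136, -0.025, 0, 0, 0, 0.022], [-0.137, -0.021, 0, 0, 0, 0.022], [-0.137, -0.016, 0, 0, 0, 0.022]])

```text
t: 6.45
position: [0.5331, -0.1291, 0.3744]
eef_rot: [-179.9, -0.0, 101.3]
force: [0.1, 0.8, -1.4]
grip_width: 0.0118
grasp_force: 30.0
```

send_rows(increments=[[-0.138, -0.011, 0, 0, 0, 0.022], [-0.138, -0.007, 0, 0, 0, 0.022], [-0.138, -0.002, 0, 0, 0, 0.022], [-0.138, 0.003, 0, 0, 0, 0.022], [-0.138, 0.008, 0, 0, 0, 0.022], [0, 0, 0, 0, 0, 0], [0, 0, 0, 0, 0, 0]])

```text
t: 7.32
position: [0.553, -0.299, 0.3741]
eef_rot: [-179.9, -0.1, 91.5]
force: [0.9, -0.1, -1.4]
grip_width: 0.0116
grasp_force: 30.0
```

```bash
python3 - <<'E'
from h import *
import pickle
w=imaging.snapshot('wrist');s=get_state();t=imaging.snapshot('top');pickle.dump((w,s,t),open('w2.pkl','wb'))
print(s['position'],s['eef_rot'],s['force'])
cv2.imwrite('pics/w2.png',cv2.resize(w['image'],(800,600),interpolation=cv2.INTER_CUBIC))
E
```

```text
[ 0.55309909 -0.29857561  0.37423751] [-1.79910298e+02 -1.06313439e-01  9.15037767e+01] [-0.17292353  0.54102408 -0.32886728]
```

View pics/w2.png

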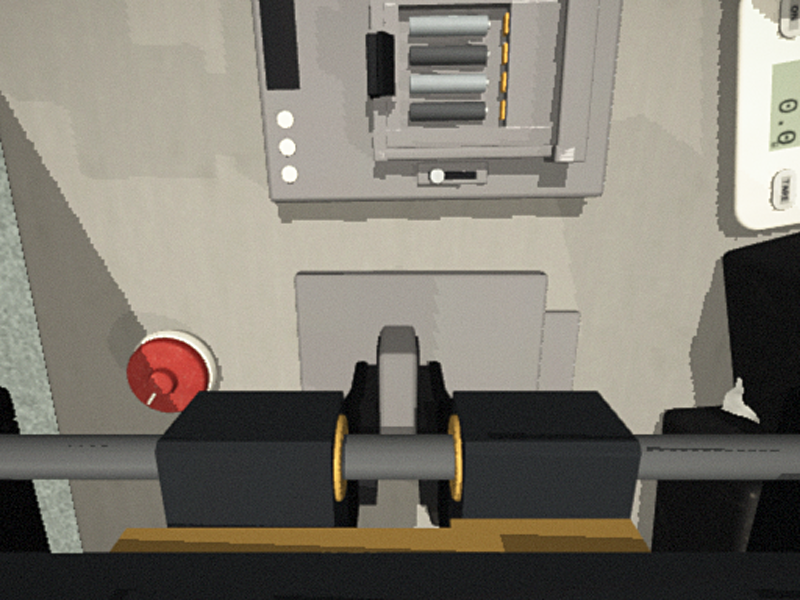

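The bay is at the top of the picture: catch at (368–395, 32–97), hood at about x 553–580. The held cover has its plate far edge at row 272 and its lip at (579, 311). I'll zoom in on the bay.

```bash
python3 - <<'E'
from h import *
import pickle
w,s,t=pickle.load(open('w2.pkl','rb'))
f=lambda p:((p[0]+.5)*.64-.5,(p[1]+.5)*.64-.5)
im=w['image'][0:130,160:400]
cv2.imwrite('pics/z2.png',cv2.resize(cv2.convertScaleAbs(im,alpha=1.3),(800,433),interpolation=cv2.INTER_CUBIC))
# held cover, in tool frame (plate top z = tcp-.164-(.0307-.008))
z=s['position'][2]-.164-.0227
T=R.from_euler('xyz',s['eef_rot'],degrees=True)
for n,p in dict(fl=(298,272),fr=(545,272),lip=(579,311),lip2=(575,391)).items():
    zz=z-(.004 if 'lip' in n else 0);print(n,T.inv().apply(onz(w,f(p),zz)-s['position'])*1e3)
# logger points
for n,p in dict(nl=(275,198),nr=(603,194),r0=(622,0),l0=(262,90)).items(): print(n,onz(w,f(p),.03))
for n,p in dict(catch1=(395,32),catch2=(395,97)).items(): print(n,onz(w,f(p),.066),onz(w,f(p),.0535))
E
```

```text
fl [ 41.9542582  -32.85534382 186.82983538]
fr [ 41.95512038  51.89697708 186.69714949]
lip [ 26.61005813  66.58506012 190.64569261]
lip2 [ -5.20199626  68.47713351 190.58370237]
nl [ 0.47430637 -0.24731156  0.03      ]
nr [ 0.6830946  -0.23936845  0.03      ]
r0 [ 0.67793233 -0.13083666  0.03      ]
l0 [ 0.46947259 -0.18376672  0.03      ]
catch1 [ 0.54896349 -0.1578709   0.066     ] [ 0.54882185 -0.15532846  0.0535    ]
catch2 [ 0.54972315 -0.18903377  0.066     ] [ 0.54961441 -0.18784088  0.0535    ]
```

View pics/z2.png

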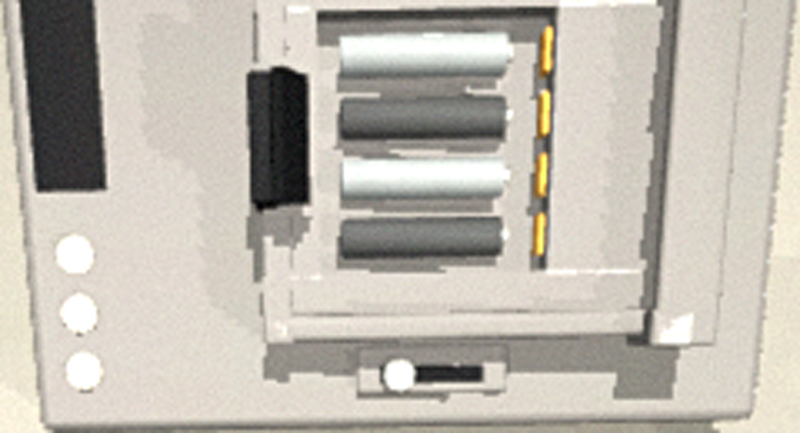

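```bash
cat >> h.py <<'E'
F=np.array([.591,-.170]);YAW=2.2;TIP=np.array([.002,.066,.1947])
def tiprows(fx,z,tilt,n,fy=0,start=None,yaw=None):
    yaw=YAW if yaw is None else yaw
    c,s_=np.cos(np.radians(YAW)),np.sin(np.radians(YAW))
    tip=np.r_[F+[c*fx-s_*fy,s_*fx+c*fy],z]
    rpy=[180+np.degrees(tilt),0,90+yaw]
    p=tip-R.from_euler('xyz',rpy,degrees=True).apply(TIP)
    print('target',p.round(4),np.round(rpy,2)); rows(p,rpy,n,start); return p
def where(s=None):
    s=s or get_state();r=R.from_euler('xyz',s['eef_rot'],degrees=True)
    tip=s['position']+r.apply(TIP);d=tip[:2]-F;c,s_=np.cos(np.radians(YAW)),np.sin(np.radians(YAW))
    e=s['eef_rot'];print('t',s['t'],'tip frame x,y mm',(1e3*np.array([c*d[0]+s_*d[1],-s_*d[0]+c*d[1]])).round(2),'z',round(tip[2]*1e3,2),'tilt',round(np.radians((e[0]-180+180)%360-180),3),'yaw',round(e[2]-90,2),'F',s['force'].round(2),'w',s['grip_width'].round(4))
def avg(n=6):
    f=[];
    for _ in range(n): imaging.snapshot('wrist'); f.append(get_state()['force'])
    print('Favg',np.mean(f,0).round(2),np.std(f,0).round(2))
E
python3 - <<'E'
from h import *
import pickle
w,s,t=pickle.load(open('w2.pkl','rb'))
print(w['fx'],w['fy'])
g=lambda p:(160+(p[0]+.5)/3.333-.5,(p[1]+.5)/3.333-.5)
for p in((652,310),(668,310),(650,160),(668,160),(660,20),(683,20)): print(p,onz(w,g(p),.052),onz(w,g(p),.057))
print('frame edge',onz(w,g((268,345)),.044),onz(w,g((650,338)),.049),'in',onz(w,g((300,312)),.049),onz(w,g((640,308)),.049))
print('cell pit right x',onz(w,g((548,160)),.044))
tiprows(35,.105,.34,8)
E
```

```text
319.5919206057693 319.5919206057693
(652, 310) [ 0.64271181 -0.21099732  0.052     ] [ 0.641217   -0.21108953  0.057     ]
(668, 310) [ 0.64703517 -0.2108851   0.052     ] [ 0.64546894 -0.21097917  0.057     ]
(650, 160) [ 0.63776044 -0.17396757  0.052     ] [ 0.63634744 -0.17467156  0.057     ]
(668, 160) [ 0.64243888 -0.17384685  0.052     ] [ 0.64094858 -0.17455283  0.057     ]
(660, 20) [ 0.6364465  -0.14179001  0.052     ] [ 0.63505521 -0.14302562  0.057     ]
(683, 20) [ 0.64221902 -0.14164182  0.052     ] [ 0.64073236 -0.14287987  0.057     ]
frame edge [ 0.53867186 -0.22295481  0.044     ] [ 0.64393384 -0.21827048  0.049     ] in [ 0.54752398 -0.21395656  0.049     ] [ 0.64027364 -0.21050863  0.049     ]
cell pit right x [ 0.61280584 -0.17354343  0.044     ]
target [35.568   1.1717  0.3106] [199.48   0.    92.2 ]
[[0.266, 17.521, 0.011, 0.027, -0.0, -0.001], [0.241, 17.506, -0.731, 0.027, -0.0, -0.001], [0.216, 17.46, -1.472, 0.027, -0.0, -0.001], [0.191, 17.382, -2.209, 0.027, -0.0, -0.001], [0.165, 17.273, -2.943, 0.027, -0.0, -0.001], [0.14, 17.133, -3.672, 0.027, -0.0, -0.001], [0.114, 16.963, -4.394, 0.027, -0.0, -0.001], [0.088, 16.761, -5.108, 0.027, -0.0, -0.001]]
```

```bash
sed -i 's/F=np.array(\[.591/F=np.array([.593/' h.py; python3 -c "
from h import *
tiprows(.034,.105,.34,8);where();avg()"
```

```text
target [ 0.6298 -0.1706  0.3106] [199.48   0.    92.2 ]
[[0.063, 0.04, 0.032, 0.027, -0.0, -0.001], [0.063, 0.041, 0.03, 0.027, -0.0, -0.001], [0.063, 0.043, 0.028, 0.027, -0.0, -0.001], [0.063, 0.044, 0.027, 0.027, -0.0, -0.001], [0.063, 0.045, 0.025, 0.027, -0.0, -0.001], [0.063, 0.046, 0.023, 0.027, -0.0, -0.001], [0.062, 0.047, 0.021, 0.027, -0.0, -0.001], [0.062, 0.048, 0.019, 0.027, -0.0, -0.001]]Traceback (most recent call last):
  File "<string>", line 3, in <module>
    tiprows(.034,.105,.34,8);where();avg()
                             ~~~~~^^
  File "h.py", line 36, in where
    e=s['eef_rot'];print('t',s['t'],'tip frame x,y mm',(1e3*np.array([c*d[0]+s_*d[1],-s_*d[0]+c*d[1]])).round(2),'z',round(tip[2]*1e3,2),'tilt',round(np.radians((e[0]-180+180)%360-180),3),'yaw',round(e[2]-90,2),'F',s['force'].round(2),'w',s['grip_width'].round(4))
                                                                                                                                                                                                                                               ^^^^^^^^^^^^^^^^^^^^^
AttributeError: 'float' object has no attribute 'round'
```

```bash
sed -i "s/s\['grip_width'\].round(4)/round(float(s['grip_width']),4)/" h.py
```

send_rows(increments=[[0.063, 0.04, 0.032, 0.027, 0, 0], [0.063, 0.041, 0.03, 0.027, 0, 0], [0.063, 0.043, 0.028, 0.027, 0, 0], [0.063, 0.044, 0.027, 0.027, 0, 0], [0.063, 0.045, 0.025, 0.027, 0, 0], [0.063, 0.046, 0.023, 0.027, 0, 0], [0.062, 0.047, 0.021, 0.027, 0, -0.002], [0.062, 0.048, 0.019, 0.027, 0, -0.002]])

```text
t: 8.43
position: [0.6309, -0.1706, 0.3104]
eef_rot: [-160.5, -0.1, 91.9]
force: [0.3, 0.3, -1.1]
grip_width: 0.0117
grasp_force: 30.0
```

send_rows(increments=[[0, 0, 0, 0, 0, 0], [0, 0, 0, 0, 0, 0]])

```text
t: 8.68
position: [0.6304, -0.1721, 0.3108]
eef_rot: [-160.6, -0.1, 91.8]
force: [-0.6, 0.7, -0.4]
grip_width: 0.0117
grasp_force: 30.0
```

```bash
python3 -c "
from h import *
where();avg();where();tiprows(.034,.052,.34,6)
S=imaging.snapshot('scene');t=imaging.snapshot('top');
x,y=map(int,proj(S,[.59,-.17,.07]));a=S['image'][max(0,y-90):y+90,max(0,x-100):x+100]
x,y=map(int,proj(t,[.59,-.17,.07]));b=t['image'][y-60:y+60,x-60:x+60]
cv2.imwrite('pics/q.png',np.hstack([cv2.resize(a,(440,400)),cv2.resize(b,(360,400))]))"
```

```text
t 8.675 tip frame x,y mm [34.83 -1.22] z 105.28 tilt 0.339 yaw 1.85 F [-0.58  0.66 -0.37] w 0.0117
Favg [-0.14 -0.02 -0.81] [0.6  0.37 0.22]
t 8.975 tip frame x,y mm [34.74 -1.8 ] z 105.52 tilt 0.339 yaw 1.76 F [-0.37  0.44 -0.61] w 0.0116
target [ 0.6298 -0.1706  0.2576] [199.48   0.    92.2 ]
[[0.001, 0.012, 0.034, 0.0, -0.0, -0.001], [0.001, 0.012, 0.034, 0.0, -0.0, -0.001], [0.001, 0.012, 0.034, 0.0, -0.0, -0.001], [0.001, 0.012, 0.034, 0.0, -0.0, -0.001], [0.001, 0.012, 0.034, 0.0, -0.0, -0.001], [0.001, 0.012, 0.034, 0.0, -0.0, -0.001]]
```

View pics/q.png

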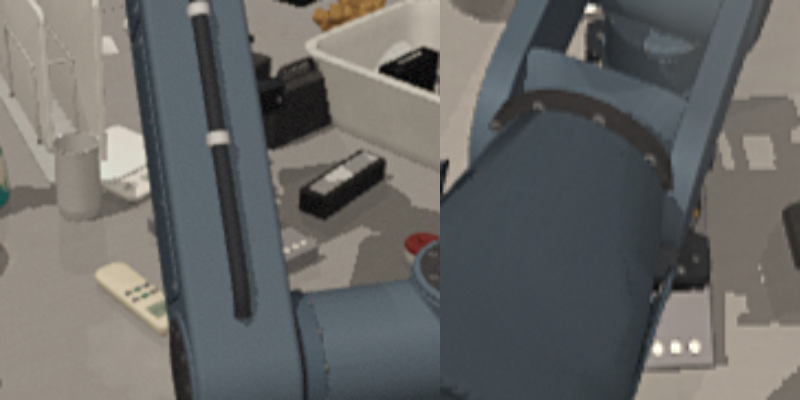

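The arm hides the bay in both pictures, so I continue by feel.

send_rows(increments=[[0.002, 0.012, 0.034, 0, 0, -0.001], [0.001, 0.012, 0.034, 0, 0, -0.001], [0.001, 0.012, 0.034, 0, 0, -0.001], [0.001, 0.012, 0.034, 0, 0, -0.001], [0.001, 0.012, 0.034, 0, 0, 0], [0.001, 0.011, 0.03, 0, 0, 0], [0, 0, 0, 0, 0, 0]])

```text
t: 9.95
position: [0.6303, -0.1701, 0.2567]
eef_rot: [-160.5, -0.3, 92.2]
force: [0.3, 0.4, -1.2]
grip_width: 0.0116
grasp_force: 30.0
```

```bash
python3 -c "
from h import *
avg();where()"
```

```text
Favg [-0.18 -0.08 -0.83] [0.17 0.42 0.28]
t 10.25 tip frame x,y mm [35.26  1.07] z 52.53 tilt 0.338 yaw 2.16 F [-0.39 -0.25 -0.99] w 0.0119
```

```bash
cat >> h.py <<'E'
def look(n=6):
    f=[];p=[];e=[]
    for _ in range(n):
        imaging.snapshot('wrist');s=get_state();f.append(s['force']);p.append(s['position']);e.append([s['eef_rot'][0]%360,*s['eef_rot'][1:]])
    s=dict(s);s['force']=np.mean(f,0);s['position']=np.mean(p,0);s['eef_rot']=np.mean(e,0);where(s);return s
E
```

send_rows(increments=[[-0.001, 0.0026, 0.0076, 0, 0, 0], [0, 0.0026, 0.0076, 0, 0, 0], [0, 0, 0, 0, 0, 0]])

```text
t: 10.62
position: [0.6304, -0.1704, 0.2533]
eef_rot: [-160.5, -0.2, 92.2]
force: [0.4, -0.2, 0.0]
grip_width: 0.0118
grasp_force: 30.0
```

```bash
python3 -c "
from h import *
look()"
```

```text
t 10.925 tip frame x,y mm [34.91  0.97] z 48.0 tilt 0.339 yaw 2.15 F [ 0.04 -0.41 -1.21] w 0.0118
```

send_rows(increments=[[0, 0.0013, 0.0038, 0, 0, 0], [0, 0.0013, 0.0038, 0, 0, 0], [0, 0, 0, 0, 0, 0]])

```text
t: 11.3
position: [0.6305, -0.1704, 0.2515]
eef_rot: [-160.5, -0.2, 92.2]
force: [0.5, -0.2, -2.1]
grip_width: 0.0114
grasp_force: 30.0
```

```bash
python3 -c "
from h import *
look()"
```

```text
t 11.6 tip frame x,y mm [34.91  0.96] z 46.02 tilt 0.339 yaw 2.15 F [ 0.31 -0.11 -1.01] w 0.0118
```

send_rows(increments=[[-0.004, 0.0013, 0.0038, 0, 0, 0], [0, 0, 0, 0, 0, 0], [0, 0, 0, 0, 0, 0]])

```text
t: 11.98
position: [0.6305, -0.1714, 0.2505]
eef_rot: [-160.6, -0.2, 92.2]
force: [0.3, 0.0, -0.5]
grip_width: 0.012
grasp_force: 30.0
```

```bash
python3 -c "
from h import *
look()"
```

```text
t 12.275 tip frame x,y mm [ 3.491e+01 -2.000e-02] z 45.04 tilt 0.339 yaw 2.15 F [-0.36 -0.01 -1.09] w 0.0118
```

send_rows(increments=[[0, 0.0013, 0.0038, 0, 0, 0], [0, 0, 0, 0, 0, 0], [0, 0, 0, 0, 0, 0]])

```text
t: 12.65
position: [0.6305, -0.1714, 0.2496]
eef_rot: [-160.6, -0.2, 92.2]
force: [-0.3, 0.3, -0.7]
grip_width: 0.0122
grasp_force: 30.0
```

```bash
python3 -c "
from h import *
look()"
```

```text
t 12.95 tip frame x,y mm [ 3.488e+01 -2.000e-02] z 44.02 tilt 0.339 yaw 2.15 F [ 0.09  0.08 -0.89] w 0.0118
```

send_rows(increments=[[0, 0.0013, 0.0038, 0, 0, 0], [0, 0, 0, 0, 0, 0], [0, 0, 0, 0, 0, 0]])

```text
t: 13.32
position: [0.6304, -0.1714, 0.2491]
eef_rot: [-160.5, -0.2, 92.2]
force: [-1.4, 0.4, 4.4]
grip_width: 0.0119
grasp_force: 30.0
```

```bash
python3 -c "
from h import *
look()"
```

```text
t 13.625 tip frame x,y mm [34.75 -0.06] z 43.5 tilt 0.34 yaw 2.15 F [-1.69  0.24  5.26] w 0.0115
```

send_rows(increments=[[0, -0.001, -0.003, 0, 0, 0], [0, 0.0075, -0.0027, 0, 0, 0], [0, 0.0075, -0.0027, 0, 0, 0], [0, 0.0075, -0.0027, 0, 0, 0], [0, 0.0075, -0.0027, 0, 0, 0], [0, 0, 0, 0, 0, 0]])

```text
t: 14.38
position: [0.6388, -0.1711, 0.2493]
eef_rot: [-160.6, -0.2, 92.2]
force: [-0.9, -0.6, 2.5]
grip_width: 0.0117
grasp_force: 30.0
```

```bash
python3 -c "
from h import *
look()"
```

```text
t 14.675 tip frame x,y mm [43.38 -0.06] z 43.78 tilt 0.338 yaw 2.15 F [-0.23 -0.08  1.53] w 0.0121
```

send_rows(increments=[[0, 0.0038, -0.0013, 0, 0, 0], [0, 0.0038, -0.0013, 0, 0, 0], [0, 0.0038, -0.0013, 0, 0, 0], [0, 0, 0, 0, 0, 0]])

```text
t: 15.18
position: [0.6416, -0.1709, 0.2493]
eef_rot: [-160.6, -0.2, 92.2]
force: [-0.7, -0.2, 2.0]
grip_width: 0.0118
grasp_force: 30.0
```

```bash
python3 -c "
from h import *
look()"
```

```text
t 15.475 tip frame x,y mm [45.93  0.  ] z 43.8 tilt 0.339 yaw 2.15 F [-0.89 -0.27  1.17] w 0.0118
```

send_rows(increments=[[0, 0.0038, -0.0013, 0, 0, 0], [0, 0.0038, -0.0013, 0, 0, 0], [0, 0, 0, 0, 0, 0]])

```text
t: 15.85
position: [0.6433, -0.1709, 0.2493]
eef_rot: [-160.5, -0.2, 92.2]
force: [-1.9, -0.3, 1.4]
grip_width: 0.0118
grasp_force: 30.0
```

```bash
python3 -c "
from h import *
look()"
```

```text
t 16.15 tip frame x,y mm [ 4.747e+01 -2.000e-02] z 43.79 tilt 0.34 yaw 2.15 F [-2.65 -0.31  2.33] w 0.0118
```

send_rows(increments=[[0, 0.0038, -0.0013, 0, 0, 0], [0, 0.0038, -0.0013, 0, 0, 0], [0, 0, 0, 0, 0, 0]])

```text
t: 16.52
position: [0.645, -0.1709, 0.2493]
eef_rot: [-160.4, -0.2, 92.2]
force: [-5.6, -0.7, 3.6]
grip_width: 0.0117
grasp_force: 30.0
```

```bash
python3 -c "
from h import *
look()"
```

```text
t 16.825 tip frame x,y mm [48.82 -0.  ] z 43.78 tilt 0.342 yaw 2.15 F [-4.55 -0.52  3.79] w 0.0113
```

send_rows(increments=[[0, 0.0034, -0.0022, 0, 0, 0], [0, 0.0038, -0.0013, 0, 0, 0], [0, 0, 0, 0, 0, 0]])

```text
t: 17.2
position: [0.6465, -0.1708, 0.2494]
eef_rot: [-160.3, -0.2, 92.2]
force: [-6.5, -0.4, 4.2]
grip_width: 0.0117
grasp_force: 30.0
```

```bash
python3 -c "
from h import *
look()"
```

```text
t 17.5 tip frame x,y mm [49.93  0.05] z 43.83 tilt 0.344 yaw 2.16 F [-5.9  -0.7   3.42] w 0.0119
```

send_rows(increments=[[0, 0.0034, -0.002, 0, 0, 0], [0, 0.0036, -0.0015, 0, 0, 0], [0, 0, 0, 0, 0, 0]])

```text
t: 17.88
position: [0.648, -0.1707, 0.2494]
eef_rot: [-160.2, -0.3, 92.2]
force: [-7.3, -0.6, 4.4]
grip_width: 0.0114
grasp_force: 30.0
```

```bash
python3 -c "
from h import *
look()"
```

```text
t 18.175 tip frame x,y mm [51.    0.08] z 43.87 tilt 0.346 yaw 2.16 F [-7.47 -1.09  4.22] w 0.0116
```

send_rows(increments=[[0, 0.002, -0.0008, 0, 0, 0], [0, 0, 0, 0, 0, 0], [0, -0.0232, 0.0083, -0.0191, 0, 0], [0, -0.0232, 0.0083, -0.0191, 0, 0], [0, 0, 0, 0, 0, 0]])

```text
t: 18.8
position: [0.6359, -0.1712, 0.2493]
eef_rot: [-163.7, -0.3, 92.1]
force: [-6.8, -1.7, 3.3]
grip_width: 0.012
grasp_force: 30.0
```

```bash
python3 -c "
from h import *
look()"
```

```text
t 19.1 tip frame x,y mm [51.37  0.08] z 43.8 tilt 0.286 yaw 2.16 F [-7.63 -1.37  3.87] w 0.0116
```

send_rows(increments=[[0, -0.0232, 0.0083, -0.0191, 0, 0], [0, -0.0232, 0.0083, -0.0191, 0, 0], [0, 0, 0, 0, 0, 0]])

```text
t: 19.48
position: [0.6236, -0.1717, 0.2483]
eef_rot: [-167.1, -0.3, 92.1]
force: [-6.6, -2.1, 3.7]
grip_width: 0.012
grasp_force: 30.0
```

```bash
python3 -c "
from h import *
look()"
```

```text
t 19.775 tip frame x,y mm [51.51  0.1 ] z 43.77 tilt 0.225 yaw 2.16 F [-7.55 -1.3   4.08] w 0.012
```

send_rows(increments=[[0, -0.0232, 0.0083, -0.0191, 0, 0], [0, 0, 0, 0, 0, 0]])

```text
t: 20.02
position: [0.6176, -0.1719, 0.2476]
eef_rot: [-168.9, -0.3, 92.2]
force: [-6.6, -0.8, 3.3]
grip_width: 0.0117
grasp_force: 30.0
```

```bash
python3 -c "
from h import *
look()"
```

```text
t 20.325 tip frame x,y mm [51.66  0.09] z 43.75 tilt 0.195 yaw 2.17 F [-7.88 -1.85  4.14] w 0.0118
```

send_rows(increments=[[0, -0.0232, 0.0083, -0.0191, 0, 0], [0, 0, 0, 0, 0, 0]])

```text
t: 20.58
position: [0.6117, -0.1721, 0.2467]
eef_rot: [-170.6, -0.3, 92.2]
force: [-6.8, -1.3, 4.3]
grip_width: 0.012
grasp_force: 30.0
```

```bash
python3 -c "
from h import *
look()"
```

```text
t 20.875 tip frame x,y mm [51.88  0.1 ] z 43.75 tilt 0.165 yaw 2.17 F [-7.34 -1.55  4.39] w 0.0118
```

send_rows(increments=[[0, -0.0232, 0.0083, -0.0191, 0, 0], [0, 0, 0, 0, 0, 0]])

```text
t: 21.12
position: [0.6057, -0.1723, 0.2456]
eef_rot: [-172.4, -0.3, 92.2]
force: [-6.5, -1.0, 4.5]
grip_width: 0.0122
grasp_force: 30.0
```

```bash
python3 -c "
from h import *
look()"
```

```text
t 21.425 tip frame x,y mm [52.13  0.06] z 43.79 tilt 0.134 yaw 2.18 F [-7.44 -1.4   4.38] w 0.0118
```

send_rows(increments=[[0, -0.0252, 0.0085, -0.0191, 0, 0], [0, 0, 0, 0, 0, 0]])

```text
t: 21.68
position: [0.5995, -0.1725, 0.2441]
eef_rot: [-174.2, -0.3, 92.2]
force: [-5.0, -1.1, 1.5]
grip_width: 0.0118
grasp_force: 30.0
```

```bash
python3 -c "
from h import *
look()"
```

```text
t 21.975 tip frame x,y mm [52.28  0.06] z 43.7 tilt 0.103 yaw 2.17 F [-6.29 -1.17  2.79] w 0.0119
```

send_rows(increments=[[0, -0.0265, 0.0085, -0.0191, 0, 0], [0, 0, 0, 0, 0, 0]])

```text
t: 22.22
position: [0.5932, -0.1728, 0.2427]
eef_rot: [-175.9, -0.2, 92.1]
force: [-4.6, -1.1, 1.8]
grip_width: 0.0116
grasp_force: 30.0
```

```bash
python3 -c "
from h import *
look()"
```

```text
t 22.525 tip frame x,y mm [5.22e+01 3.00e-02] z 43.78 tilt 0.072 yaw 2.17 F [-5.39 -1.37  1.47] w 0.0117
```

send_rows(increments=[[0, -0.0242, 0.0085, -0.0191, 0, 0], [0, 0, 0, 0, 0, 0]])

```text
t: 22.78
position: [0.5874, -0.173, 0.2411]
eef_rot: [-177.7, -0.2, 92.1]
force: [-4.4, -1.5, 0.9]
grip_width: 0.0118
grasp_force: 30.0
```

```bash
python3 -c "
from h import *
look()"
```

```text
t 23.075 tip frame x,y mm [5.234e+01 3.000e-02] z 43.84 tilt 0.041 yaw 2.17 F [-5.39 -1.39  0.32] w 0.0115
```

send_rows(increments=[[0, -0.0242, 0.0095, -0.0191, 0, 0], [0, 0, 0, 0, 0, 0]])

```text
t: 23.32
position: [0.5813, -0.1732, 0.2393]
eef_rot: [-179.4, -0.2, 92.2]
force: [-5.8, -1.3, 1.9]
grip_width: 0.0121
grasp_force: 30.0
```

```bash
python3 -c "
from h import *
look()"
```

```text
t 23.625 tip frame x,y mm [5.213e+01 4.000e-02] z 43.86 tilt 0.011 yaw 2.17 F [-5.89 -1.15  2.57] w 0.0118
```

send_rows(increments=[[0, -0.0116, 0.006, -0.01, 0, 0], [0, 0, 0.002, 0, 0, 0], [0, 0, 0, 0, 0, 0]])

```text
t: 24.0
position: [0.5786, -0.1732, 0.2387]
eef_rot: [179.7, -0.2, 92.2]
force: [-8.5, -0.0, 9.8]
grip_width: 0.012
grasp_force: 30.0
```

```bash
python3 -c "
from h import *
look()"
```

```text
t 24.3 tip frame x,y mm [52.43  0.1 ] z 44.28 tilt -0.005 yaw 2.2 F [-7.03 -0.71 10.78] w 0.0114
```

send_rows(increments=[[0, 0, 0.002, 0, 0, 0], [0, 0, 0.001, 0, 0, 0], [0, 0, 0, 0, 0, 0]])

```text
t: 24.68
position: [0.5786, -0.1732, 0.2386]
eef_rot: [179.7, -0.2, 92.2]
force: [-8.3, -0.7, 14.0]
grip_width: 0.0115
grasp_force: 30.0
```

```bash
python3 -c "
from h import *
look()
w=imaging.snapshot('wrist');cv2.imwrite('pics/w5.png',cv2.resize(w['image'],(800,600),interpolation=cv2.INTER_CUBIC))"
```

```text
t 24.975 tip frame x,y mm [52.43  0.09] z 44.26 tilt -0.005 yaw 2.2 F [-8.03  0.16 14.76] w 0.0117
```

View pics/w5.png

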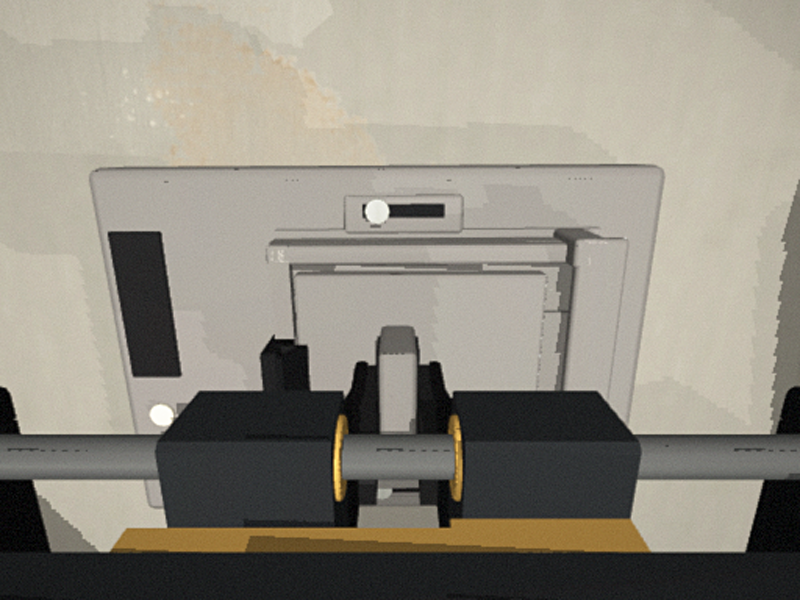

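The picture shows the plate lying inside the guide walls. The black catch (265–308, 340–390) overlaps the plate's rear edge (at x = 296), so it has snapped in. I unload first, then open only part way so the fingers stay clear of the catch and hood.

send_rows(increments=[[0, 0, -0.003, 0, 0, 0], [0, -0.002, -0.001, 0, 0, 0], [0, 0, 0, 0, 0, 0]])

```text
t: 25.4
position: [0.5784, -0.1732, 0.2387]
eef_rot: [179.7, -0.2, 92.2]
force: [-5.2, -0.1, 8.6]
grip_width: 0.0119
grasp_force: 30.1
```

send_rows(increments=[[0, 0, 0, 0, 0, 0], [0, 0, 0, 0, 0, 0], [0, 0, 0, 0, 0, 0], [0, 0, 0, 0, 0, 0]], claw=0.3)

```text
t: 25.9
position: [0.5786, -0.1734, 0.2374]
eef_rot: [179.6, -0.2, 92.1]
force: [-0.6, 0.3, -0.0]
grip_width: 0.026
grasp_force: 0.0
```

```bash
python3 -c "
from h import *
look()"
```

```text
t 26.2 tip frame x,y mm [52.51 -0.06] z 43.16 tilt -0.007 yaw 2.15 F [-0.12  0.22 -0.22] w 0.0261
```

send_rows(increments=[[0, 0, -0.02, 0, 0, 0], [0, 0, -0.04, 0, 0, 0], [0, 0, -0.06, 0, 0, 0], [0, 0, -0.1, 0, 0, 0], [0, 0, -0.14, 0, 0, 0], [0, 0, -0.14, 0, 0, 0], [0, 0, -0.1, 0, 0, 0], [0, 0, 0, 0, 0, 0]])

```text
t: 27.2
position: [0.5776, -0.1741, 0.3908]
eef_rot: [179.3, -0.0, 92.2]
force: [-0.8, -0.3, -0.3]
grip_width: 0.0267
grasp_force: 0.0
```

```bash
python3 -c "
from h import *
look(2)
w=imaging.snapshot('wrist');cv2.imwrite('pics/w6.png',cv2.resize(w['image'],(800,600),interpolation=cv2.INTER_CUBIC))"
```

```text
t 27.3 tip frame x,y mm [51.32 -0.63] z 194.07 tilt -0.008 yaw 2.15 F [-0.29 -0.22 -0.57] w 0.0259
```

View pics/w6.png

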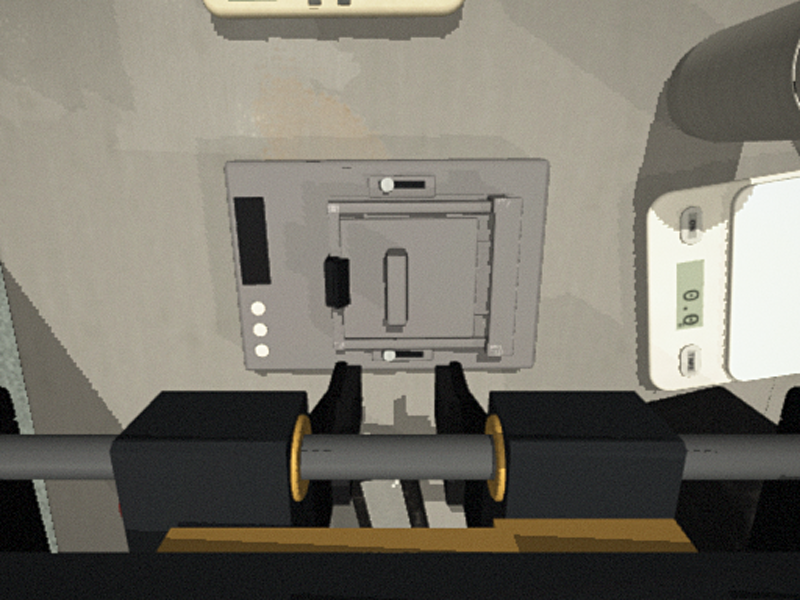

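The cover lies flat in the bay with its rib at (396,287). The catch at (338,282) is over its rear edge and the lip is under the hood. The gripper is clear, so I hand the job in.

```bash
python3 -c "
from h import *
print(robot.sign_off())"
```

```text
the job is handed in; nothing more can be done
None
```

I closed the battery bay and handed the job in at about 27 s. The last picture shows the cover flat with its lip under the hood, the catch over its rear edge and the gripper clear; sign-off gave no verdict, and the seal and catch joint values could only be judged from forces and pictures.

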